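Clip the handheld meter into the tilted spring cradle

TASK

Clip the handheld meter into the tilted spring cradle, screen facing out and screen end uppermost: tuck its upper end under the sprung keeper's hook, push the keeper back, and let the lower end down behind the bottom lip. Leave it lying flat on the narrow bed, centred and straight along it, lower end against the lip and clamped by the keeper. Be gentle with the meter, without dropping it or forcing it, and leave the other things on the bench where they are.

Things in the scene. Friction and masses are not known exactly. Their poses are not given: they have to be found in the camera images.
- meter: The handheld meter, a loose black plastic slab 150 long (x) x 62 wide (y) x 30 thick (z) mm, about 0.3 kg. It lies screen up on the bench. Origin: centre of its underside (back). x points along it towards the screen end, z out of the screen face. Best taken across its 62 mm width.
- meter_foot (a point): Middle of the meter's lower-end (dial and button end) edge on its back: 75 mm from the meter's origin along its -x. Same axes as the meter.
- meter_head (a point): Middle of the meter's screen-end edge on its back: 75 mm from the meter's origin along its +x. Same axes as the meter.
- cradle: Foot and column of the cradle, heavy, fixed: dark steel foot plate 130 (x) x 100 (y) x 14 mm high, thin column of 26 mm diameter. Origin: centre of the foot's underside. x points (level) the way the bed climbs, more or less towards the robot. 125 mm above the origin lies the hinge of the bed.
- seat (a point): On the cradle's aluminium bed: point of the bed surface at the foot of the bottom lip's inner face, mid-width. Tilts with the bed: x up the slope, y across, z square out of the bed. Bed 36 mm wide (narrower than the meter), 10 thick, from x = -6 to 222 mm. Lip: x -6 to 0, 50 wide, 12 mm high above the bed. The bed's hinge is at x = 85, z = -12 mm.
- bed (a joint): Slope of the bed in rad above level (0 = level), 0.38 to 0.60 at the start. The hinge is stiff (holds about 8 N m) and stays where it is.
- keeper (a joint): How far the keeper is pushed up the slope, m: 0 at rest, 0.034 at its stop. A spring pushes it back towards the lip with 5 N at 0 and 0.25 N more per mm. With the 150 mm meter in place against the lip it reads 0.012.
- tin: Bystander: closed steel tin, 60 mm diameter, 85 mm high, standing on the bench between meter and cradle. Origin: centre of its underside.
- bin: Bystander: open blue plastic bin 90 (x) x 130 (y) x 55 mm high, on the bench beyond the work, on the left. Origin: centre of its underside.
- carton: Bystander: closed cardboard carton 80 (x) x 140 (y) x 50 mm high, on the bench beyond the work, on the right. Origin: centre of its underside.
- driver: Bystander: screwdriver lying on the bench beyond the work.
- keeper_face (a point): Foot of the flat face of the sliding steel keeper, mid-width, at the bed surface: x = 138 mm from the seat at rest, 172 mm at its stop. Axes as the seat's. The keeper is 44 mm wide and 44 mm high above the bed; its hook overhangs 8 mm from the face towards the lip, its underside 38 mm above the bed.
Things that resemble listed ones, but are neither listed nor needed, are in the scene too. Several things have the shape of the meter; the one meant has the colours described above.

How it is judged:
By the outcome, as a careful person would: the job done as asked, in the order asked, and still so for the second after the job is handed in, with the robot touching nothing.
It also fails if it takes over 64 s, if anything falls off the work surface, if the arm or the gripper's body presses on something with over 40 N, if the wrist force passes 120 N, or if a joint passes its speed limit or range.

ROBOT

A 6-joint arm with a two-finger parallel gripper is mounted at the origin on the work surface. World frame = base frame: x ahead of the robot, y to its left, z up, the work surface at z = 0. Lengths are in m, angles in rad, forces in N, time in s.
With the tool pointing down it reaches from about 0.4 to 0.825 m from the base axis. Payload 7 kg.
Tool frame: the origin (TCP) lies on the mounting face of the last link; the fingertips stand 173 mm ahead of it and the grasp point (between the pads) lies 155 mm ahead of it (robot.tips_ahead is the distance from the TCP to the fingertips, in m); z points along the fingers, y is the line along which they close (so a half turn about z gives the same grasp; the last joint's range is limited). The gripper opens to 85 mm and grips with 20 to 120 N. Pads are 22 mm wide; open, the fingers measure 114 mm over their backs; the gripper's body (76 mm by 85 mm) begins 54 mm behind the grasp point. The pads swing forward as they close: fully open they stand 13 mm farther back than shut.
Start: joints at [1.484, 0.359, 0.012, 0, -1.224, -0.288], TCP at [0.247, 0.628, 0.405] pointing down, gripper open.
Joint ranges: [-3.07, 3.07], [-1.43, 2.12], [-1.02, 1.25], [-3.03, 1.67], [-3.05, -0], [-3.03, 3.03]. Speed limits (rad/s): [2.39, 2.39, 3.01, 3.14, 3.14, 3.14].

INTERFACE

Orientations are given as a 3x3 rotation matrix whose columns are the frame's x, y, z axes.
In Python, from station import robot gives the robot as it stands.
- The arm moves only by the tool jog_arm, never from a script. Its arguments are lists of equal length, an entry for each row: "translation": the shift along the tool's x, y, z in cm, a list of three; "yaw": the turn about the tool's z in rad; "fingers": the finger opening in cm, from 0 to 8.54. In form: {"translation": [[x, y, z], ...], "yaw": [yaw, ...], "fingers": [fingers, ...]}. A call has 1 to 5 rows; each row is the pose to reach, as a shift and turn from the pose commanded when the call began, along the tool's axes at that moment; what a row does not reach only later rows make up. A row lasts 1/10 s, in which the tool goes at most 50 mm and 8.59 degrees, less where a joint would pass 70% of its speed; a pose out of reach is approached as far as the arm can. A call with a gripper value outside its range is refused whole. The fingers move at their own pace and stop on an object; "force" is the grip in N (left out, the last holds). Time passes only in rows, so rows that repeat a pose let the fingers close. It gives the time, the measured TCP pose, the force, the opening and the grip force at its end, in the units of the state.
- robot.get_state(): the state, without advancing time (a new reading comes with each control period).
- robot.get_image(name): name is "scene" or "side" or "wrist"; returns a dict with "pixels" (420x560x3 uint8, red, green, blue), "z_map" (420x560 float32, m along the optical axis (not along the pixel's ray), 0 where there is no reading), "fov_y" (degrees; the focal length in pixels is half the picture's height over the tangent of half this angle, whatever the lens; pixels are square), "cx", "cy" (the principal point, pixels), "origin" and "rotation" of the camera in the world; the wrist camera has in their place "mount" (4x4, takes a point from camera to tool coordinates, whose origin is the TCP and whose axes are the flange's). Camera axes: x right, y down, z forward; pixel columns grow to the right and rows downward; lengths in m; the calibration is good to about 2 mm. A picture is of the moment at which its call begins: read the wrist's pose just before it.
- robot.sign_off(): hands the job in; it is judged then, once.
Trained networks look in a picture, given as the dict that the camera call returned (one of the last four; its "shot" number tells which), for a name from the list of things; names that differ only in an ending like _2 or _b are one class to them, and where a whole thing is asked for, a point or a joint stands for the part that bears it (a point fixed in the world has none). Each returns a list of dicts, best first, with "p" (0 to 1); they miss things now and then, are a little off and sometimes report something else, mostly with a low value. They report only what shows in the picture. A call takes as long as a camera call. They do not tell look-alikes from the thing itself.
- robot.boxes_of(picture, query): "centre" ([x, y, z] in m, in world coordinates, good to about 4 mm: the middle of the surface that is visible of it).
- robot.masks_of(picture, query): "mask" (420x560 bool, what is visible of it).
The state is a dict: "time_s": time; "joint_positions": joint angles; "qd": joint speeds; "tau": joint torques, N m; "eef_pos": TCP position; "ee_rot": TCP orientation; "force": force on the tool from outside, world axes, zero at the start; "torque": the same for the moment, N m; "gripper_width": finger opening in m; "gripper_force": force on a finger pad.
Only numpy, scipy, OpenCV 4.12 (cv2) and the standard library are available. Lean on these libraries where they do the work, as an engineer would, in place of code of your own. Each camera call takes 0.05 s, during which the arm holds its last target. There are 200 camera calls.

## Working session

There is one attempt and no reset: what is moved stays moved. The work goes in short steps, Python scripts to look and compute and a tool call to move; the robot and the scene stay as the last step left them, time stands still between calls to the robot, and variables do not carry over. Pictures are saved under pics/ and viewed, at most 10 in all, crops included, and the job is handed in when it is done.

Besides the shell and the picture viewer there is one more tool, called after "Request:" by a JSON object that holds its "api" and its "payload". jog_arm: Moves the arm, as the interface text tells. Its arguments: {"type":"object","properties":{"translation":{"type":"array","items":{"type":"array","items":{"type":"number"}}},"yaw":{"type":"array","items":{"type":"number"}},"fingers":{"type":"array","items":{"type":"number"}},"force":{"type":"number"}},"required":["translation","yaw","fingers"]}

```bash
mkdir -p pics; ls; cat > h.py <<'E'
import numpy as np, cv2
from station import robot
def f(im): return im["pixels"].shape[0]/2/np.tan(np.radians(im["fov_y"])/2)
def cloud(im, st=None):
    z=im["z_map"]; v,u=np.mgrid[:z.shape[0],:z.shape[1]]; F=f(im)
    P=np.stack([(u-im["cx"])/F*z,(v-im["cy"])/F*z,z],-1)
    if "mount" in im:
        M=im["mount"]; P=P@M[:3,:3].T+M[:3,3]
        return P@np.array(st["ee_rot"]).T+np.array(st["eef_pos"])
    return P@np.array(im["rotation"]).T+np.array(im["origin"])
def save(im,n): cv2.imwrite(f"pics/{n}.png",cv2.cvtColor(im["pixels"],cv2.COLOR_RGB2BGR))
E
python3 - <<'E'
from h import *
for c in ["scene","side"]:
    im=robot.get_image(c); save(im,c); 
    print(c,im["origin"])
    for q in ["meter","cradle","bed","keeper","tin","bin","carton","driver","seat"]:
        print(q,[(np.round(b["centre"],3).tolist(),round(b["p"],2)) for b in robot.boxes_of(im,q)[:4]])
E
```

```text
pics
scene [0.919998   0.47156796 1.03934457]
meter [([0.494, -0.373, 0.028], 0.87), ([0.523, -0.208, 0.031], 0.78), ([0.32, -0.232, 0.03], 0.55), ([0.737, 0.249, 0.004], 0.55)]
cradle [([0.511, 0.229, 0.109], 0.92), ([0.49, 0.225, 0.197], 0.41)]
bed [([0.497, 0.224, 0.142], 0.85)]
keeper [([0.489, 0.227, 0.196], 0.54)]
tin [([0.512, 0.026, 0.072], 0.56)]
bin [([0.74, 0.249, 0.002], 0.92)]
carton [([0.748, -0.172, 0.051], 0.91)]
driver [([0.76, -0.031, 0.021], 0.94), ([0.509, 0.23, 0.109], 0.73)]
seat [([0.5, 0.22, 0.148], 0.81)]
side [0.47142236 0.60264686 0.75213018]
meter [([0.487, -0.369, 0.03], 0.91), ([0.303, -0.221, 0.03], 0.77), ([0.507, -0.199, 0.027], 0.7)]
cradle [([0.497, 0.232, 0.08], 0.75), ([0.499, 0.036, 0.072], 0.41)]
bed [([0.489, 0.223, 0.166], 0.63)]
keeper [([0.478, 0.228, 0.191], 0.95)]
tin [([0.498, 0.035, 0.071], 0.66), ([0.484, 0.227, 0.161], 0.51)]
bin [([0.744, 0.248, 0.017], 0.84)]
carton [([0.738, -0.153, 0.049], 0.59)]
driver [([0.753, -0.033, 0.016], 0.92)]
seat [([0.481, 0.226, 0.161], 0.98), ([0.497, 0.034, 0.073], 0.43)]
```

View pics/scene.png

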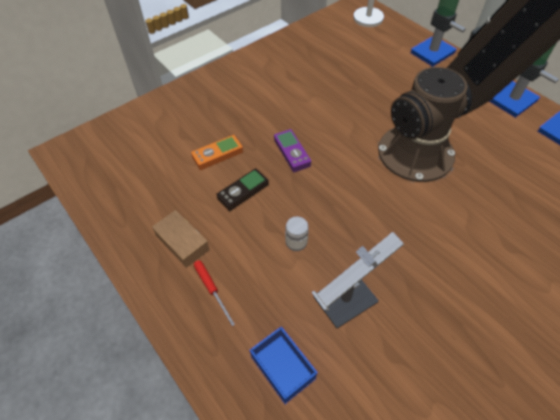

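View pics/side.png

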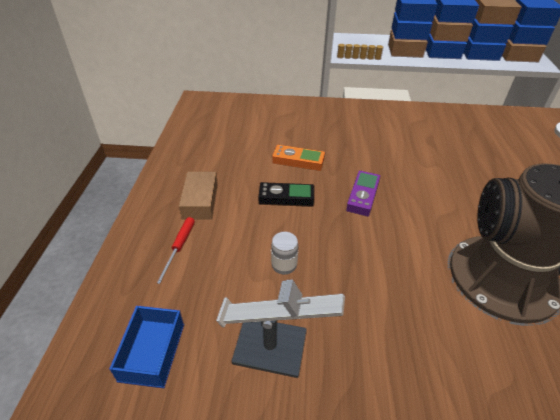

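The black meter is at about (287,194) in the side view and (243,188) in the scene view, with its screen towards the robot. The purple and orange ones are look-alikes. The cradle, around (290,310) in the side view, has its lip at the far left and climbs towards the robot, with the keeper mid-bed. Next I measure.

```bash
python3 - <<'E'
from h import *
s=robot.get_state(); print({k:np.round(s[k],3).tolist() for k in ["time_s","eef_pos","ee_rot","joint_positions","gripper_width","force"]})
im=robot.get_image("wrist"); print(np.round(im["mount"],3).tolist(), im["fov_y"])
allb=[];allm=[]
for c in ["scene","side"]:
    im=robot.get_image(c); P=cloud(im); Z=im["z_map"]>0
    w=P[Z&(P[...,2]>0.035)&(abs(P[...,0]-.49)<.17)&(abs(P[...,1]-.227)<.07)]; allb.append(w)
    m=P[Z&(abs(P[...,2]-.03)<.006)&(abs(P[...,0]-.51)<.1)&(abs(P[...,1]+.2)<.055)]
    allm.append(m)
    r=cv2.minAreaRect((m[:,:2]*1000).astype(np.float32)); print(c,"meter",len(m),r,np.median(m[:,2]))
    # table
    t=P[Z&(abs(P[...,2])<.015)&(abs(P[...,0]-.5)<.2)&(abs(P[...,1]-.1)<.1)]; print("table z",np.median(t[:,2]))
    rng=np.random.default_rng(0);best=0
    q=w[w[:,2]>.06]
    for _ in range(2000):
        a=q[rng.choice(len(q),3,False)]; n=np.cross(a[1]-a[0],a[2]-a[0]); L=np.linalg.norm(n)
        if L<1e-5: continue
        n/=L; n*=np.sign(n[2]); 
        if n[2]<.7: continue
        k=(abs((q-a[0])@n)<.0025).sum()
        if k>best: best=k;bn=(n,a[0])
    n,a=bn; inl=q[abs((q-a)@n)<.003]; cc=inl.mean(0); n=np.linalg.svd(inl-cc,full_matrices=False)[2][2]; n*=np.sign(n[2])
    ax=np.linalg.svd(inl-cc,full_matrices=False)[2][0]; ax*=-np.sign(ax[0])
    r=cv2.minAreaRect((((inl-cc)@np.stack([ax,np.cross(n,ax)]).T)*1000).astype(np.float32))
    print("bed",len(inl),cc.round(4),n.round(3),ax.round(3),"slope",np.arctan2(ax[2],np.hypot(*ax[:2])),"yaw",np.arctan2(ax[1],ax[0]),r)
    t=(inl-cc)@ax; hi=cc+ax*np.percentile(t,99.7); lo=cc+ax*np.percentile(t,.3); print("hi",hi,"lo",lo)
    b=(w-cc); X=b@ax; Zb=b@n; Y=b@np.cross(n,ax)
    k=(Zb>.036)&(Zb<.06); print("keeper top",X[k].min()-t.min(),X[k].max()-t.min(),Y[k].min(),Y[k].max(),k.sum(), Zb[k].max())
    np.save(f"c_{c}.npy",w)
E
```

```text
{'time_s': 1.0, 'eef_pos': [0.247, 0.628, 0.405], 'ee_rot': [[0.931, -0.366, 0.0], [-0.366, -0.931, 0.0], [0.0, -0.0, -1.0]], 'joint_positions': [1.484, 0.359, 0.012, 0.0, -1.224, -0.288], 'gripper_width': 0.085, 'force': [0.084, -0.222, 1.531]}
[[-0.0, -0.947, -0.321, 0.084], [1.0, 0.0, -0.0, -0.0], [0.0, -0.321, 0.947, 0.03], [0.0, 0.0, 0.0, 1.0]] 67.14616710824839
scene meter 885 ((514.3800659179688, -218.71456909179688), (150.1859893798828, 65.96221923828125), 2.623690366744995) 0.030008525576766143
table z -0.00017898526611792587
bed 1288 [0.4983 0.2202 0.1461] [ 0.428 -0.054  0.902] [-0.896  0.107  0.431] slope 0.44590359507072186 yaw 3.0232410523691304 ((-1.2235488891601562, 0.9034404754638672), (226.80587768554688, 42.521507263183594), 1.7752816677093506)
hi [0.39782708 0.23215841 0.19443378] lo [0.59625605 0.20856375 0.098914  ]
keeper top 0.13519552511717337 0.15489954153244034 -0.02164784981177338 0.022518647366155147 187 0.05028872598792667
side meter 934 ((509.90240478515625, -215.58509826660156), (148.90274047851562, 67.08781433105469), 1.1498799324035645) 0.031541215947328505
table z 0.0012131314602007448
bed 1886 [0.4913 0.2241 0.1493] [ 0.428 -0.039  0.903] [-0.897  0.108  0.429] slope 0.44392218620599905 yaw 3.0219430891538863 ((-4.6000213623046875, 0.44225311279296875), (49.891963958740234, 226.38121032714844), 89.28907012939453)
hi [0.39439517 0.23576754 0.19574598] lo [0.59463443 0.21169401 0.09983027]
keeper top 0.13370624762656236 0.15487844186306443 -0.02020705307702596 0.025290333128514475 318 0.047590265796124374
```

Request:
{"api": "jog_arm", "payload": {"translation": [[4, 3, -2], [8, 6, -4], [12, 9, -6], [16, 12, -8], [19, 14, -8]], "yaw": [0, 0, 0, 0, 0], "fingers": [8.5, 8.5, 8.5, 8.5, 8.5]}}

```text
time_s: 1.65
eef_pos: [0.373, 0.4274, 0.4872]
ee_rot: [[0.931, -0.365, 0.002], [-0.365, -0.931, 0.003], [0.001, -0.004, -1.0]]
force: [0.4, -0.1, 0.1]
gripper_width: 0.0846
gripper_force: 0.0
```

Request:
{"api": "jog_arm", "payload": {"translation": [[4, 3, 0], [8, 6, 0], [12, 9, 0], [16, 12, 0], [19, 14, 0]], "yaw": [-0.05, -0.1, -0.15, -0.2, -0.25], "fingers": [8.5, 8.5, 8.5, 8.5, 8.5]}}

```text
time_s: 2.15
eef_pos: [0.4986, 0.2264, 0.4852]
ee_rot: [[0.992, -0.123, 0.001], [-0.123, -0.992, 0.001], [0.001, -0.001, -1.0]]
force: [1.1, 0.3, 0.4]
gripper_width: 0.0854
gripper_force: 0.0
```

```bash
cat > bed.py <<'E'
from h import *
def fitbed(w):
    rng=np.random.default_rng(0);best=0;q=w
    for _ in range(1500):
        a=q[rng.choice(len(q),3,False)]; n=np.cross(a[1]-a[0],a[2]-a[0]); L=np.linalg.norm(n)
        if L<1e-5: continue
        n/=L; n*=np.sign(n[2])
        if n[2]<.7: continue
        k=(abs((q-a[0])@n)<.002).sum()
        if k>best: best=k;bn=(n,a[0])
    n,a=bn; inl=q[abs((q-a)@n)<.0025]; c=inl.mean(0); U=np.linalg.svd(inl-c,full_matrices=False)[2]; n=U[2]*np.sign(U[2][2])
    ax=-U[0]*np.sign(U[0][0]); y=np.cross(n,ax)
    return c,ax,y,n,inl
if __name__=="__main__":
    robot.get_state(); s=robot.get_state(); print(s["eef_pos"],np.round(s["ee_rot"],3).tolist(),s["qd"])
    im=robot.get_image("wrist"); save(im,"w1"); P=cloud(im,s); Z=im["z_map"]>0
    w=P[Z&(P[...,2]>0.06)&(abs(P[...,0]-.49)<.17)&(abs(P[...,1]-.227)<.06)&(P[...,2]<.28)]
    c,ax,y,n,inl=fitbed(w)
    print(len(w),len(inl),c,ax.round(4),y.round(4),n.round(4),"slope",np.arctan2(ax[2],np.hypot(*ax[:2])),"n-slope",np.arccos(n[2]))
    b=inl-c; X=b@ax;Y=b@y
    for lo in np.arange(-.14,.12,.02):
        k=(X>lo)&(X<lo+.02)
        if k.sum()>5: print(round(lo,2),k.sum(),np.percentile(Y[k],[1,99]).round(4))
    b=w-c;X=b@ax;Y=b@y;Zb=b@n
    print("ext",np.percentile(X[abs(Zb)<.004],[.2,99.8]))
    k=(Zb>.008)&(X<-.04); print("lip",k.sum(),np.percentile(X[k],[2,50,98]),Y[k].min(),Y[k].max(),Zb[k].max())
    k=(Zb>.041); print("keeper",k.sum(),np.percentile(X[k],[2,50,98]),Y[k].min(),Y[k].max(),np.median(Zb[k]))
    t=P[Z&(abs(P[...,2])<.01)]; print("table",np.median(t[:,2]))
E
python3 bed.py
```

```text
[0.49857142 0.22635952 0.48518222] [[0.992, -0.123, 0.001], [-0.123, -0.992, 0.001], [0.001, -0.001, -1.0]] [-0.67494314  0.10428936  0.11413452 -0.00460863 -0.00839934  1.16248676]
8809 6715 [0.4967247  0.21997352 0.14781118] [-0.8967  0.1057  0.4299] [-1.168e-01 -9.932e-01  4.000e-04] [ 0.427  -0.0498  0.9029] slope 0.444337705328422 n-slope 0.444337926639932
-0.12 392 [-0.0235  0.0225]
-0.1 620 [-0.0173  0.0171]
-0.08 639 [-0.0173  0.0178]
-0.06 664 [-0.0173  0.0176]
-0.04 668 [-0.0174  0.0174]
-0.02 681 [-0.0174  0.0171]
0.0 504 [-0.0174  0.0178]
0.02 22 [-0.0123  0.0171]
0.04 538 [-0.0175  0.0172]
0.06 772 [-0.0175  0.0179]
0.08 769 [-0.0176  0.0176]
0.1 446 [-0.0176  0.0173]
ext [-0.11065614  0.11122216]
lip 368 [-0.11594042 -0.11204001 -0.10958177] -0.024965127644181045 0.024850512322442758 0.013894675542388688
keeper 1178 [0.0204257  0.03005064 0.03946711] -0.02194508021291001 0.02194863686341879 0.04463979269200974
table 0.0011481697088260578
```

Request:
{"api": "jog_arm", "payload": {"translation": [[0.8, 4.5, 0], [1.6, 9, 0], [2.4, 13.5, 0], [3.2, 18, 0], [4, 22, 1]], "yaw": [0, 0, 0, 0, 0], "fingers": [8.5, 8.5, 8.5, 8.5, 8.5]}}

```text
time_s: 2.7
eef_pos: [0.51, 0.0038, 0.4762]
ee_rot: [[0.992, -0.124, 0.003], [-0.124, -0.992, 0.001], [0.003, -0.001, -1.0]]
force: [1.7, 0.3, 0.3]
gripper_width: 0.0854
gripper_force: 0.0
```

Request:
{"api": "jog_arm", "payload": {"translation": [[1, 5, 2], [2, 10, 4], [3, 15, 6], [4, 19, 8], [4.4, 21.3, 10]], "yaw": [-0.05, -0.1, -0.15, -0.15, -0.15], "fingers": [8.5, 8.5, 8.5, 8.5, 8.5]}}

```text
time_s: 3.2
eef_pos: [0.5274, -0.2136, 0.3745]
ee_rot: [[1.0, 0.024, 0.002], [0.024, -1.0, -0.001], [0.002, 0.001, -1.0]]
force: [1.7, 0.2, -0.2]
gripper_width: 0.0849
gripper_force: 0.0
```

```bash
cat > met.py <<'E'
from h import *
robot.get_state(); s=robot.get_state(); print(s["eef_pos"],np.round(s["ee_rot"],3).tolist(),np.abs(s["qd"]).max())
im=robot.get_image("wrist"); save(im,"w2"); P=cloud(im,s); Z=im["z_map"]>0
t=P[Z&(abs(P[...,2])<.01)]; tz=np.median(t[:,2]); print("table",tz)
m=P[Z&(abs(P[...,2]-tz-.03)<.004)&(abs(P[...,0]-.51)<.11)&(abs(P[...,1]+.215)<.06)]
print(len(m),cv2.minAreaRect((m[:,:2]*1e4).astype(np.float32)),m[:,:2].mean(0))
E
python3 met.py
```

```text
[ 0.527395   -0.21360125  0.37445516] [[1.0, 0.024, 0.002], [0.024, -1.0, -0.001], [0.002, 0.001, -1.0]] 0.5942925220797255
table 0.001183137595015149
8122 ((5126.916015625, -2184.66845703125), (1500.1146240234375, 620.7109375), 2.033468008041382) [ 0.51911663 -0.21815715]
```

Request:
{"api": "jog_arm", "payload": {"translation": [[0.5, 0.4, 4], [0.5, 0.4, 8], [0.5, 0.4, 12], [0.5, 0.4, 15], [0.5, 0.4, 16]], "yaw": [-0.01, -0.01, -0.01, -0.01, -0.01], "fingers": [8.5, 8.5, 8.5, 8.5, 8.5]}}

```text
time_s: 3.75
eef_pos: [0.5312, -0.2148, 0.2115]
ee_rot: [[0.999, 0.035, -0.005], [0.035, -0.999, 0.001], [-0.005, -0.001, -1.0]]
force: [-0.6, 0.7, 0.4]
gripper_width: 0.085
gripper_force: 0.0
```

```bash
python3 - <<'E'
from h import *
s=robot.get_state(); print(s["eef_pos"],s["ee_rot"][:,0])
d=np.array([.5327,-.2178,.1715])-s["eef_pos"]; print((d@np.array(s["ee_rot"])*100).round(2))
E
```

```text
[ 0.53122153 -0.21475563  0.21151354] [ 0.99938761  0.03461791 -0.0050993 ]
[0.16 0.31 4.  ]
```

Request:
{"api": "jog_arm", "payload": {"translation": [[0.1, 0.2, 1], [0.1, 0.2, 2], [0.1, 0.2, 3], [0.1, 0.2, 3.6], [0.1, 0.2, 3.6]], "yaw": [0, 0, 0, 0, 0], "fingers": [8.5, 8.5, 8.5, 8.5, 8.5]}}

```text
time_s: 4.25
eef_pos: [0.5333, -0.2169, 0.1782]
ee_rot: [[0.999, 0.035, -0.001], [0.035, -0.999, 0.0], [-0.001, -0.0, -1.0]]
force: [-0.4, 0.0, 1.4]
gripper_width: 0.0851
gripper_force: 0.0
```

Request:
{"api": "jog_arm", "payload": {"translation": [[0, 0, 0], [0, 0, 0], [0, 0, 0], [0, 0, 0], [0, 0, 0]], "yaw": [0, 0, 0, 0, 0], "fingers": [7.5, 6.9, 6.4, 6.0, 6.0], "force": 35}}

```text
time_s: 4.75
eef_pos: [0.5337, -0.217, 0.1794]
ee_rot: [[0.999, 0.035, 0.001], [0.035, -0.999, -0.0], [0.001, 0.0, -1.0]]
force: [-1.5, -0.1, 5.9]
gripper_width: 0.0612
gripper_force: 38.9
```

Request:
{"api": "jog_arm", "payload": {"translation": [[0, 0, 0], [0, 0, 0], [0, 0, 0], [0, 0, 0], [0, 0, 0]], "yaw": [0, 0, 0, 0, 0], "fingers": [5.5, 5.5, 5.5, 5.5, 5.5]}}

```text
time_s: 5.25
eef_pos: [0.5337, -0.217, 0.1794]
ee_rot: [[0.999, 0.035, 0.001], [0.035, -0.999, -0.0], [0.001, 0.0, -1.0]]
force: [-1.4, 0.4, 6.5]
gripper_width: 0.0612
gripper_force: 38.9
```

Request:
{"api": "jog_arm", "payload": {"translation": [[0, 0, -0.5], [0, 0, -1.5], [0, 0, -3.5], [0, 0, -6.5], [0, 0, -8]], "yaw": [0, 0, 0, 0, 0], "fingers": [5.5, 5.5, 5.5, 5.5, 5.5]}}

```text
time_s: 5.75
eef_pos: [0.534, -0.217, 0.2614]
ee_rot: [[0.999, 0.036, 0.003], [0.036, -0.999, -0.001], [0.003, 0.001, -1.0]]
force: [0.1, -0.9, -2.1]
gripper_width: 0.0608
gripper_force: 39.0
```

```bash
cat > held.py <<'E'
from h import *
import sys
s=robot.get_state(); im=robot.get_image("wrist"); save(im,sys.argv[1]); Z=im["z_map"]>0
R=np.array(s["ee_rot"]);P=(cloud(im,s)-s["eef_pos"])@R   # tool coords
# meter top: points within box ahead of TCP
k=Z&(abs(P[...,1])<.028)&(abs(P[...,0])<.11)&(P[...,2]>.11)&(P[...,2]<.20)
q=P[k]; print(len(q))
for x in np.arange(-.11,.11,.01):
    kk=(q[:,0]>x)&(q[:,0]<x+.01)
    if kk.sum()>10: print(round(x,2),kk.sum(),np.percentile(q[kk,2],[5,50,95]).round(4),q[kk,0].min().round(4),q[kk,0].max().round(4))
k=Z&(abs(P[...,1])<.05)&(abs(P[...,0])<.11)&(P[...,2]>.13)&(P[...,2]<.17); q=P[k]
r=cv2.minAreaRect((q[:,:2]*1e4).astype(np.float32)); print(r)
print(s["eef_pos"],s["ee_rot"][:,0],s["force"],s["gripper_width"])
E
python3 held.py h1
```

```text
26732
-0.05 107 [0.1471 0.1478 0.149 ] -0.0461 -0.04
-0.04 1811 [0.1467 0.1476 0.1486] -0.04 -0.03
-0.03 2200 [0.1472 0.1482 0.149 ] -0.03 -0.02
-0.02 2179 [0.1473 0.1482 0.1491] -0.02 -0.01
-0.01 2286 [0.1466 0.1478 0.1489] -0.01 -0.0
-0.0 2545 [0.1464 0.1476 0.1488] 0.0 0.01
0.01 2797 [0.1463 0.1477 0.1489] 0.01 0.02
0.02 2992 [0.147  0.1481 0.1491] 0.02 0.03
0.03 3085 [0.1467 0.1479 0.149 ] 0.03 0.04
0.04 3460 [0.147  0.1481 0.1491] 0.04 0.05
0.05 3270 [0.1477 0.1514 0.172 ] 0.05 0.0543
((37.707183837890625, 1.1451416015625), (889.0748901367188, 1009.8846435546875), 89.84549713134766)
[ 0.53398808 -0.2170343   0.26143558] [0.99936533 0.03552623 0.00261137] [ 0.12658313 -0.93892723 -2.11352974] 0.060845727826562064
```

View pics/h1.png

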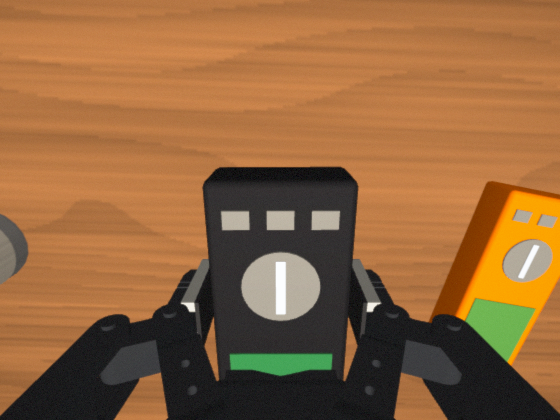

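The meter is held level and centred, with its foot edge at tool x +54 mm and its face 148 mm ahead of the TCP. The picture shows the dial at (280,287), the foot edge at row 170, and the pads beside the dial. Next I compute the insertion waypoints.

```bash
cat > plan.py <<'E'
from h import *
S=np.array([.5951,.2084,.0994]); ax=np.array([-.8967,.1057,.4299]); n=np.array([.427,-.0498,.9029]); th=.4443
tx=np.array([.9931,-.117,0]); 
def lvl(xt,zt): return S+xt/1e3*ax+zt/1e3*n+.096*tx+np.array([0,0,.148])
def piv(xf,zf,a):  # foot-bottom corner at bed (xf,zf) mm, meter nose-down angle a rel. to bed
    X=np.array([np.cos(a),-np.sin(a)]); N=np.array([np.sin(a),np.cos(a)])
    p=np.array([xf,zf])+54*X+20.5*N
    return S+p[0]/1e3*ax+p[1]/1e3*n+np.array([0,0,.157])
def go(t):
    s=robot.get_state(); R=np.array(s["ee_rot"]); ph=np.arctan2(R[1,0],R[0,0])
    print("tool cm",((t-s["eef_pos"])@R*100).round(2),"yaw",round(-(-.1173-ph),4))
if __name__=="__main__":
    for a in [(100,33),(128,31),(138,30.5),(150,30.5),(160,30.5)]: print(a,lvl(*a).round(4))
    up=lvl(100,33)+[0,0,.07]; print("up",up.round(4)); go(up); go(lvl(100,33))
    print("flat",piv(0,0,0).round(4))
E
python3 plan.py
```

```text
(100, 33) [0.6149 0.2061 0.3202]
(128, 31) [0.5889 0.2092 0.3304]
(138, 30.5) [0.5797 0.2102 0.3343]
(150, 30.5) [0.569  0.2115 0.3394]
(160, 30.5) [0.56   0.2126 0.3437]
up [0.6149 0.2061 0.3902]
tool cm [  9.61 -41.99 -12.69] yaw 0.1531
tool cm [  9.57 -42.    -5.69] yaw 0.1531
flat [0.5554 0.2131 0.2981]
```

Request:
{"api": "jog_arm", "payload": {"translation": [[0, 0, -3], [0, -1, -6.5], [1, -3, -10], [3, -6.5, -12], [5, -10, -12.7]], "yaw": [0, 0, 0, 0, 0], "fingers": [5.5, 5.5, 5.5, 5.5, 5.5]}}

```text
time_s: 6.3
eef_pos: [0.5803, -0.1146, 0.3889]
ee_rot: [[0.999, 0.034, 0.005], [0.034, -0.999, 0.0], [0.005, -0.0, -1.0]]
force: [0.7, 0.0, -2.5]
gripper_width: 0.0611
gripper_force: 40.0
```

Request:
{"api": "jog_arm", "payload": {"translation": [[1, -4, 0], [2, -8, 0], [3, -12, 0], [4, -16, 0], [4.6, -20, 0]], "yaw": [0, 0, 0, 0, 0], "fingers": [5.5, 5.5, 5.5, 5.5, 5.5]}}

```text
time_s: 6.8
eef_pos: [0.6189, 0.0879, 0.3853]
ee_rot: [[0.999, 0.035, -0.001], [0.035, -0.999, -0.0], [-0.001, 0.0, -1.0]]
force: [0.5, -0.9, -1.6]
gripper_width: 0.0614
gripper_force: 39.9
```

Request:
{"api": "jog_arm", "payload": {"translation": [[0, -4, 0], [0, -7.5, 0], [0, -10.5, 0], [0, -12, 0], [0, -12, 0]], "yaw": [0.05, 0.1, 0.15, 0.153, 0.153], "fingers": [5.5, 5.5, 5.5, 5.5, 5.5]}}

```text
time_s: 7.3
eef_pos: [0.6143, 0.208, 0.385]
ee_rot: [[0.993, -0.115, -0.001], [-0.115, -0.993, -0.0], [-0.001, 0.0, -1.0]]
force: [-0.3, -0.2, -2.0]
gripper_width: 0.0609
gripper_force: 39.9
```

```bash
python3 - <<'E'
from plan import *
go(lvl(100,33)+[0,0,.07])
s=robot.get_state(); print(s["qd"],s["force"],s["joint_positions"])
im=robot.get_image("wrist"); save(im,"h2")
P=cloud(im,s);Z=im["z_map"]>0
for c in ["side"]:
    i2=robot.get_image(c); save(i2,"s2")
E
```

```text
tool cm [ 0.08  0.18 -0.52] yaw 0.0023
[-0.03585587 -0.01186149 -0.01566797  0.00632484 -0.00297448  0.02764462] [-0.2800636  -0.20891143 -2.04509967] [ 6.26636195e-01  3.28218794e-01 -7.82783047e-02 -3.47321576e-04
 -1.16512576e+00  8.29300960e-01]
```

View pics/s2.png

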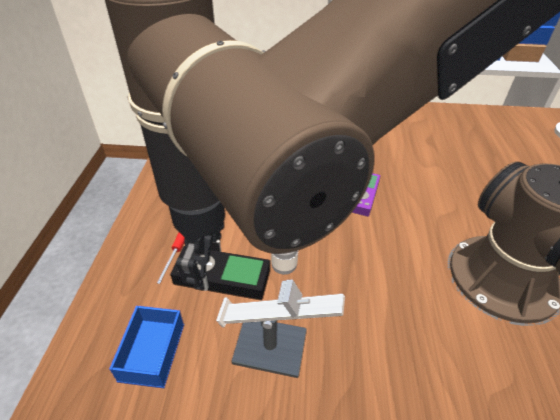

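The side view shows the held meter around (222,272), level and behind the cradle, with its screen towards the keeper at (290,297). Now I lower it.

Request:
{"api": "jog_arm", "payload": {"translation": [[0.1, 0.2, 2], [0.1, 0.2, 4], [0.1, 0.2, 5.5], [0.1, 0.2, 6.4], [0.1, 0.2, 6.4]], "yaw": [0.002, 0.002, 0.002, 0.002, 0.002], "fingers": [5.5, 5.5, 5.5, 5.5, 5.5]}}

```text
time_s: 7.9
eef_pos: [0.6152, 0.2029, 0.3204]
ee_rot: [[0.993, -0.121, -0.002], [-0.121, -0.993, -0.001], [-0.002, 0.001, -1.0]]
force: [-1.3, 0.0, -2.1]
gripper_width: 0.061
gripper_force: 39.8
```

```bash
python3 - <<'E'
from plan import *
go(lvl(100,33)); go(lvl(128,31))
y=np.cross(n,ax)
for c in ["side","scene"]:
    im=robot.get_image(c); save(im,"t_"+c); P=cloud(im); Z=im["z_map"]>0
    b=P-S; X=b@ax;Y=b@y;Q=b@n
    # meter top (world level) and keeper in bed frame
    s=robot.get_state(); zt=s["eef_pos"][2]-.148
    k=Z&(abs(P[...,2]-zt)<.005)&(X>.0)&(X<.115)&(abs(Y)<.06)
    print(c,"meter top",k.sum(),np.median(P[k][:,2])-zt,"Y",np.percentile(Y[k],[1,99]),"X",X[k].max(), "Q at head",np.median(Q[k&(X>X[k].max()-.006)]))
    k=Z&(abs(Q-.044)<.003)&(X>.12)&(X<.17)&(abs(Y)<.04)
    print("keeper",k.sum(),"Y",np.percentile(Y[k],[1,99]),"X",np.percentile(X[k],[1,99]),np.median(Q[k]))
    k=Z&(abs(Q)<.004)&(X>.17)&(X<.23)&(abs(Y)<.04); print("bed upper",k.sum(),"Y",np.percentile(Y[k],[1,99]),X[k].max(),np.median(Q[k]))
a=cv2.imread("pics/t_side.png")[200:400,120:400]; cv2.imwrite("pics/t_crop.png",cv2.resize(a,None,fx=2.8,fy=2.8))
E
```

```text
tool cm [-0.07 -0.31  0.02] yaw -0.0035
tool cm [-2.69 -0.3  -1.  ] yaw -0.0035
side meter top 1252 -0.00109958113392003 Y [-0.0373182   0.03341275] X 0.10128965264552114 Q at head 0.03290314196876229
keeper 8 Y [-0.02382023 -0.02179403] X [0.13898046 0.15231847] 0.042463458321917016
bed upper 639 Y [-0.0194533   0.01669307] 0.22507427092827714 1.805496644078487e-05
scene meter top 616 -0.0017010467063080237 Y [-0.03336678  0.03384953] X 0.09761280334670779 Q at head 0.0354882904766443
keeper 171 Y [-0.0217572   0.02175614] X [0.12949741 0.14876664] 0.04456531037587103
bed upper 345 Y [-0.01742176  0.0176934 ] 0.2207796137034023 5.5439935313215565e-05
```

View pics/t_crop.png

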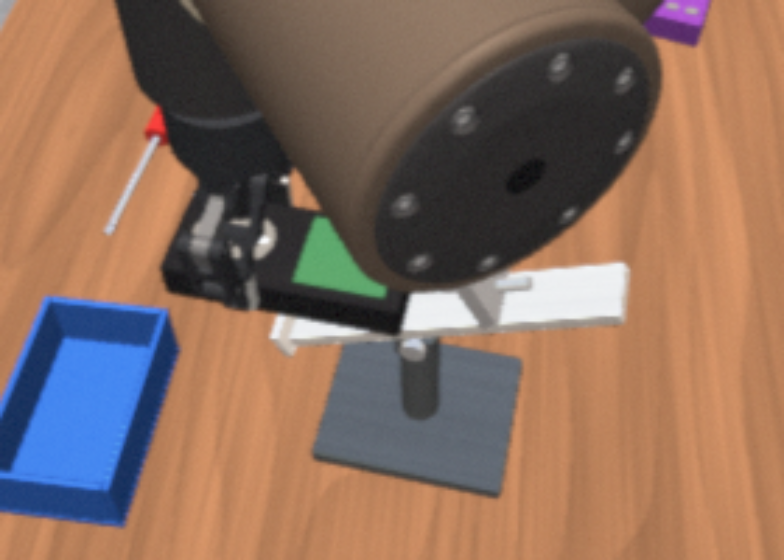

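The crop shows the meter's head edge at about (405,315), over the bed just left of the keeper at (490,300). I'll check the lateral offset using only the finger-free part of the head.

```bash
cat > lat.py <<'E'
from plan import *
y=np.cross(n,ax)
s=robot.get_state();R=np.array(s["ee_rot"])
for c in ["side","scene","wrist"]:
    im=robot.get_image(c); P=cloud(im,s); Z=im["z_map"]>0
    T=(P-s["eef_pos"])@R; b=P-S; X=b@ax;Y=b@y;Q=b@n
    print(c)
    for a in [-.09,-.08,-.07,-.06,-.05,-.04,-.03,.02,.03,.04]:
        k=Z&(T[...,0]>a)&(T[...,0]<a+.01)&(abs(T[...,2]-.148)<.004)&(abs(T[...,1])<.05)
        if k.sum()>20: print("  m",a,k.sum(),"toolY",np.percentile(T[k][:,1],[1,99]).round(4),"bedY",np.percentile(Y[k],[1,99]).round(4))
    for a in [.17,.18,.19,.2,.21]:
        k=Z&(X>a)&(X<a+.01)&(abs(Q)<.003)&(abs(Y)<.04)
        if k.sum()>20: print("  bed",a,k.sum(),np.percentile(Y[k],[1,99]).round(4))
E
python3 lat.py
```

```text
side
  m -0.09 64 toolY [-0.0318 -0.0145] bedY [-0.0297 -0.0123]
  m -0.08 74 toolY [-0.0323 -0.0097] bedY [-0.0302 -0.0076]
  m -0.07 97 toolY [-0.0316 -0.0006] bedY [-0.0294  0.0016]
  m -0.06 128 toolY [-0.0319  0.0105] bedY [-0.0297  0.0127]
  m -0.05 159 toolY [-0.0322  0.0206] bedY [-0.0299  0.0229]
  m -0.04 179 toolY [-0.0314  0.0281] bedY [-0.0291  0.0303]
  m -0.03 178 toolY [-0.0322  0.0279] bedY [-0.0299  0.0302]
  m 0.03 21 toolY [-0.0323  0.006 ] bedY [-0.0298  0.0085]
  m 0.04 123 toolY [-0.0324  0.0242] bedY [-0.0299  0.0267]
  bed 0.17 112 [-0.0191  0.0168]
  bed 0.18 109 [-0.0191  0.0162]
  bed 0.19 117 [-0.02    0.0172]
  bed 0.2 108 [-0.0199  0.0156]
  bed 0.21 120 [-0.0197  0.0162]
scene
  m -0.09 95 toolY [-0.03    0.0196] bedY [-0.0279  0.0217]
  m -0.08 88 toolY [-0.0299  0.0151] bedY [-0.0277  0.0173]
  m -0.07 84 toolY [-0.031   0.0126] bedY [-0.0288  0.0148]
  m -0.06 75 toolY [-0.0307  0.0051] bedY [-0.0285  0.0073]
  m -0.05 61 toolY [-0.0301 -0.0006] bedY [-0.0279  0.0017]
  m -0.04 26 toolY [-0.029  -0.0115] bedY [-0.0267 -0.0093]
  m 0.02 120 toolY [-0.0303  0.029 ] bedY [-0.0278  0.0315]
  m 0.03 121 toolY [-0.0304  0.0284] bedY [-0.0279  0.0309]
  m 0.04 119 toolY [-0.0306  0.0288] bedY [-0.028   0.0313]
  bed 0.17 68 [-0.0167  0.0179]
  bed 0.18 69 [-0.0182  0.0186]
  bed 0.19 65 [-0.0172  0.0169]
  bed 0.2 68 [-0.0177  0.0184]
  bed 0.21 51 [-0.0178  0.0131]
wrist
  m -0.05 198 toolY [-0.0306  0.0308] bedY [-0.0284  0.0331]
  m -0.04 1970 toolY [-0.0298  0.0299] bedY [-0.0275  0.0322]
  m -0.03 2352 toolY [-0.0297  0.0298] bedY [-0.0274  0.0321]
  m 0.02 3209 toolY [-0.0299  0.0297] bedY [-0.0274  0.0321]
  m 0.03 3351 toolY [-0.03    0.0296] bedY [-0.0275  0.0321]
  m 0.04 3719 toolY [-0.03    0.0296] bedY [-0.0275  0.0322]
```

Request:
{"api": "jog_arm", "payload": {"translation": [[0, -0.2, 0], [-0.7, -0.2, -0.25], [-1.4, -0.2, -0.5], [-2.1, -0.2, -0.75], [-2.7, -0.2, -1]], "yaw": [-0.003, -0.003, -0.003, -0.003, -0.003], "fingers": [5.5, 5.5, 5.5, 5.5, 5.5]}}

```text
time_s: 8.65
eef_pos: [0.588, 0.2094, 0.3321]
ee_rot: [[0.993, -0.116, 0.0], [-0.116, -0.993, 0.0], [0.0, -0.0, -1.0]]
force: [-0.9, -0.5, -1.6]
gripper_width: 0.0613
gripper_force: 39.8
```

```bash
cat >> plan.py <<'E'
    print("----"); go(lvl(128,31)); go(lvl(138,30.5)); go(lvl(160,30.5))
E
python3 plan.py | sed -n '/----/,$p'; python3 lat.py | grep -A3 -E "side|scene|bed 0.2 "
```

```text
----
tool cm [0.1  0.02 0.17] yaw 0.0009
tool cm [-0.83  0.02 -0.21] yaw 0.0009
tool cm [-2.81  0.01 -1.16] yaw 0.0009
side
  m -0.09 196 toolY [-0.0315  0.0278] bedY [-0.0316  0.0276]
  m -0.08 192 toolY [-0.0317  0.0286] bedY [-0.0318  0.0285]
  m -0.07 193 toolY [-0.0321  0.0284] bedY [-0.0323  0.0283]
--
  bed 0.2 87 [-0.0194  0.0084]
  bed 0.21 102 [-0.0199  0.0113]
scene
  m -0.09 91 toolY [-0.0299  0.0163] bedY [-0.03    0.0162]
  m -0.08 83 toolY [-0.0308  0.015 ] bedY [-0.031   0.0149]
  m -0.07 76 toolY [-0.0303  0.0083] bedY [-0.0305  0.0082]
--
  bed 0.2 65 [-0.0173  0.0179]
  bed 0.21 67 [-0.0174  0.0176]
wrist
  m -0.05 199 toolY [-0.0305  0.0309] bedY [-0.0307  0.0308]
```

Request:
{"api": "jog_arm", "payload": {"translation": [[0, 0, 0.2], [-0.5, 0, 0], [-0.9, 0, -0.2], [-1.3, 0, -0.4], [-1.6, 0, -0.55]], "yaw": [0, 0, 0, 0, 0], "fingers": [5.5, 5.5, 5.5, 5.5, 5.5]}}

```text
time_s: 9.3
eef_pos: [0.5732, 0.2111, 0.3374]
ee_rot: [[0.993, -0.116, 0.002], [-0.116, -0.993, -0.0], [0.002, -0.0, -1.0]]
force: [5.6, -2.3, -6.3]
gripper_width: 0.0614
gripper_force: 39.5
```

```bash
cat > chk.py <<'E'
from plan import *
import sys
y=np.cross(n,ax); go(lvl(160,30.5)); go(piv(2,2,0))
s=robot.get_state();print("force",s["force"].round(1),"torque",s["torque"].round(2),s["eef_pos"])
for c in ["side","scene"]:
    im=robot.get_image(c); save(im,c+sys.argv[1]); P=cloud(im); Z=im["z_map"]>0
    b=P-S; X=b@ax;Y=b@y;Q=b@n
    k=Z&(abs(Q-.044)<.003)&(X>.12)&(X<.21)&(abs(Y)<.03); 
    if k.sum()>5: print(c,"keeper top",k.sum(),"X",np.percentile(X[k],[1,99]).round(4),np.median(Q[k]))
    # meter top profile (dark points) along X in mid strip
    dark=(im["pixels"].max(-1)<60)|(im["pixels"][...,1]>im["pixels"][...,0]*1.5)
    for a in np.arange(-.01,.17,.02):
        k=Z&dark&(X>a)&(X<a+.02)&(abs(Y)<.028)&(Q>.015)&(Q<.1)
        if k.sum()>8: print("  ",round(a,2),k.sum(),np.percentile(Q[k],[10,50,90]).round(4),X[k].max().round(4))
E
python3 chk.py 3
```

```text
tool cm [-1.33  0.   -0.63] yaw 0.0008
tool cm [-1.89  0.01  3.66] yaw 0.0008
force [ 5.6 -2.3 -6.3] torque [-0.88 -2.43  0.09] [0.57322371 0.2110558  0.33742199]
side keeper top 315 X [0.1202 0.1591] 0.044470243228886215
   0.01 136 [0.0886 0.0915 0.0931] 0.03
   0.05 75 [0.0653 0.067  0.0693] 0.07
   0.07 340 [0.0576 0.0614 0.0651] 0.09
   0.09 359 [0.0479 0.052  0.0561] 0.11
   0.11 351 [0.0383 0.0422 0.0462] 0.13
   0.13 77 [0.0299 0.0358 0.0379] 0.145
scene keeper top 164 X [0.1212 0.1553] 0.04441909318214015
   -0.01 58 [0.0829 0.0891 0.0937] 0.0099
   0.01 130 [0.088  0.0917 0.0944] 0.0299
   0.03 133 [0.076  0.081  0.0844] 0.0497
   0.05 32 [0.0681 0.0708 0.0744] 0.0699
   0.09 67 [0.0458 0.0482 0.0519] 0.11
   0.11 152 [0.0366 0.0407 0.0449] 0.13
   0.13 49 [0.0306 0.0349 0.0382] 0.1409
```

Request:
{"api": "jog_arm", "payload": {"translation": [[-0.3, 0, -0.14], [-0.6, 0, -0.28], [-0.9, 0, -0.42], [-1.2, 0, -0.55], [-1.35, 0, -0.6]], "yaw": [0, 0, 0, 0, 0], "fingers": [5.5, 5.5, 5.5, 5.5, 5.5]}}

```text
time_s: 9.9
eef_pos: [0.5605, 0.2126, 0.3438]
ee_rot: [[0.993, -0.116, 0.003], [-0.116, -0.993, 0.0], [0.003, -0.001, -1.0]]
force: [8.9, -2.8, -6.2]
gripper_width: 0.061
gripper_force: 39.4
```

```bash
cat > low.py <<'E'
from plan import *
for a in [.444,.36,.28,.2,.14,.07,0]:
    xt=160; zt=30*np.cos(a)+1
    xf=xt-150*np.cos(a)-30*np.sin(a); zf=zt+150*np.sin(a)-30*np.cos(a)
    print(a,round(xf,1),round(zf,1),end=" "); go(piv(xf,zf,a))
E
python3 low.py; python3 chk.py 4
```

```text
0.444 11.7 65.4 tool cm [-0.16  0.01  0.28] yaw 0.0011
0.36 9.0 53.8 tool cm [-0.23  0.01  0.99] yaw 0.0011
0.28 7.6 42.5 tool cm [-0.37  0.01  1.68] yaw 0.0011
0.2 7.0 30.8 tool cm [-0.58  0.01  2.36] yaw 0.0011
0.14 7.3 21.9 tool cm [-0.78  0.01  2.87] yaw 0.0011
0.07 8.3 11.5 tool cm [-1.06  0.01  3.46] yaw 0.0011
0 10.0 1.0 tool cm [-1.38  0.01  4.05] yaw 0.0011
tool cm [-0.05  0.01  0.01] yaw 0.0011
tool cm [-0.62  0.01  4.3 ] yaw 0.0011
force [ 8.9 -2.8 -6.2] torque [-1.33 -3.69  0.16] [0.56051807 0.21259931 0.34383622]
side keeper top 527 X [0.1225 0.1723] 0.04445855255067307
   0.01 42 [0.0916 0.0931 0.094 ] 0.03
   0.03 97 [0.0889 0.0914 0.093 ] 0.045
   0.07 174 [0.0634 0.0658 0.0682] 0.0899
   0.09 344 [0.055  0.0585 0.0624] 0.1098
   0.11 370 [0.045  0.0491 0.0533] 0.13
   0.13 306 [0.0366 0.0402 0.0434] 0.1498
   0.15 26 [0.029  0.0311 0.0333] 0.1584
scene keeper top 228 X [0.1212 0.1689] 0.04433070801529124
   0.01 140 [0.086  0.0919 0.0951] 0.0299
   0.03 118 [0.0815 0.0849 0.0921] 0.05
   0.05 88 [0.0737 0.0781 0.0821] 0.0696
   0.07 21 [0.0651 0.0699 0.0719] 0.0862
   0.11 97 [0.0431 0.0466 0.0507] 0.1299
   0.13 147 [0.0337 0.0381 0.0426] 0.1486
```

Request:
{"api": "jog_arm", "payload": {"translation": [[-0.3, 0, 0.1], [-0.35, 0, 0.6], [-0.45, 0, 1.1], [-0.6, 0, 1.6], [-0.75, 0, 2.1]], "yaw": [0, 0, 0, 0, 0], "fingers": [5.5, 5.5, 5.5, 5.5, 5.5], "force": 25}}

```text
time_s: 10.5
eef_pos: [0.5561, 0.214, 0.3258]
ee_rot: [[0.993, -0.114, 0.012], [-0.114, -0.993, 0.002], [0.012, -0.004, -1.0]]
force: [21.6, -6.3, 2.4]
gripper_width: 0.0618
gripper_force: 41.7
```

```bash
python3 low.py; python3 chk.py 5; python3 -c "
import cv2
a=cv2.imread('pics/side5.png')[200:400,120:400]; cv2.imwrite('pics/c5.png',cv2.resize(a,None,fx=2.8,fy=2.8))"
```

```text
0.444 11.7 65.4 tool cm [ 0.32  0.09 -1.52] yaw 0.0026
0.36 9.0 53.8 tool cm [ 0.24  0.09 -0.8 ] yaw 0.0026
0.28 7.6 42.5 tool cm [ 0.09  0.1  -0.12] yaw 0.0026
0.2 7.0 30.8 tool cm [-0.12  0.1   0.56] yaw 0.0026
0.14 7.3 21.9 tool cm [-0.33  0.1   1.07] yaw 0.0026
0.07 8.3 11.5 tool cm [-0.61  0.1   1.66] yaw 0.0026
0 10.0 1.0 tool cm [-0.94  0.1   2.24] yaw 0.0026
tool cm [ 0.42  0.09 -1.79] yaw 0.0026
tool cm [-0.18  0.11  2.5 ] yaw 0.0026
force [21.6 -6.3  2.4] torque [-2.23 -6.81  0.26] [0.55610138 0.21398227 0.32582055]
side keeper top 281 X [0.1215 0.1704] 0.04451655430934351
   0.01 114 [0.0668 0.0687 0.07  ] 0.0296
   0.03 28 [0.0636 0.0647 0.0661] 0.0388
   0.07 234 [0.0484 0.0506 0.0526] 0.0899
   0.09 309 [0.0433 0.046  0.0482] 0.11
   0.11 317 [0.0378 0.0403 0.0429] 0.13
   0.13 231 [0.0333 0.0354 0.0375] 0.1499
   0.15 28 [0.02   0.0286 0.0303] 0.1576
scene keeper top 114 X [0.1469 0.1663] 0.04490650118674541
   0.01 110 [0.0656 0.0677 0.0694] 0.0268
   0.03 116 [0.0579 0.061  0.0631] 0.0498
   0.05 59 [0.0535 0.0558 0.0585] 0.07
   0.07 21 [0.0492 0.0522 0.0983] 0.0849
   0.11 90 [0.0361 0.0384 0.042 ] 0.13
   0.13 99 [0.0318 0.0346 0.037 ] 0.1486
```

View pics/c5.png

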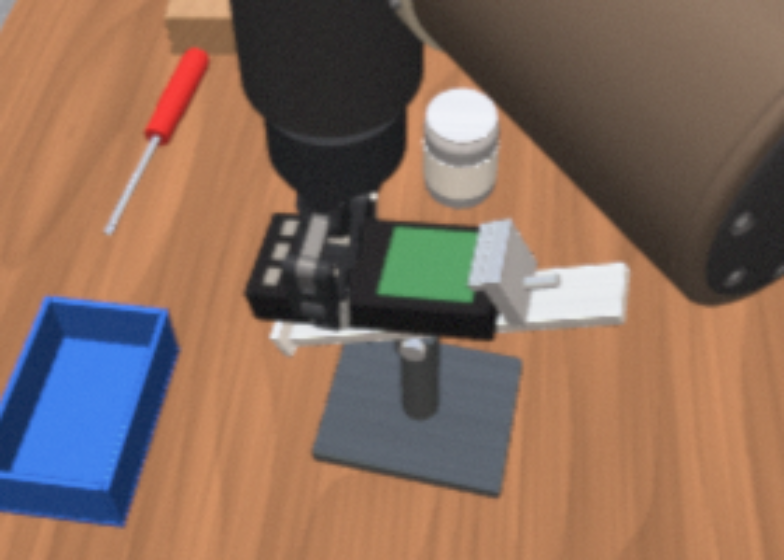

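The crop shows the head tucked under the keeper's hook at (490,250), and the meter is now pivoting, with its foot at (265,300) coming down above the lip. I'll carry on with less push.

Request:
{"api": "jog_arm", "payload": {"translation": [[0.15, 0, 0.2], [0.15, 0, 0.5], [0.15, 0, 0.8], [0.1, 0, 1.1], [0.05, 0, 1.3]], "yaw": [0, 0, 0, 0, 0], "fingers": [5.5, 5.5, 5.5, 5.5, 5.5], "force": 20}}

```text
time_s: 11.1
eef_pos: [0.5553, 0.2139, 0.3114]
ee_rot: [[0.993, -0.115, 0.008], [-0.115, -0.993, 0.002], [0.007, -0.003, -1.0]]
force: [15.1, -4.2, -1.3]
gripper_width: 0.0615
gripper_force: 42.4
```

```bash
python3 low.py; python3 chk.py 6
```

```text
0.444 11.7 65.4 tool cm [ 0.4   0.07 -2.96] yaw 0.0018
0.36 9.0 53.8 tool cm [ 0.32  0.07 -2.25] yaw 0.0018
0.28 7.6 42.5 tool cm [ 0.18  0.07 -1.57] yaw 0.0018
0.2 7.0 30.8 tool cm [-0.03  0.07 -0.88] yaw 0.0018
0.14 7.3 21.9 tool cm [-0.23  0.08 -0.37] yaw 0.0018
0.07 8.3 11.5 tool cm [-0.51  0.08  0.22] yaw 0.0018
0 10.0 1.0 tool cm [-0.84  0.08  0.8 ] yaw 0.0018
tool cm [ 0.51  0.07 -3.23] yaw 0.0018
tool cm [-0.08  0.08  1.06] yaw 0.0018
force [15.1 -4.2 -1.3] torque [-1.4  -4.76  0.24] [0.55529782 0.21388826 0.31137323]
side keeper top 274 X [0.1462 0.1662] 0.04459467536341537
   -0.01 26 [0.0477 0.0488 0.0494] 0.01
   0.01 106 [0.0461 0.0477 0.0492] 0.0292
   0.07 241 [0.0381 0.0393 0.0407] 0.09
   0.09 322 [0.0359 0.0376 0.0397] 0.1099
   0.11 304 [0.0333 0.035  0.0367] 0.13
   0.13 152 [0.0305 0.0326 0.034 ] 0.1495
   0.15 15 [0.0193 0.0266 0.0296] 0.154
scene keeper top 97 X [0.143  0.1621] 0.044689433668673
   -0.01 32 [0.0458 0.0477 0.0493] 0.0099
   0.01 94 [0.0441 0.0465 0.0497] 0.03
   0.03 94 [0.0416 0.0436 0.0463] 0.0496
   0.05 62 [0.0394 0.0416 0.0446] 0.0697
   0.07 10 [0.0393 0.0633 0.0857] 0.0802
   0.09 19 [0.0343 0.0368 0.0399] 0.1099
   0.11 92 [0.0317 0.0342 0.0363] 0.13
   0.13 74 [0.0293 0.0324 0.0346] 0.1489
```

Request:
{"api": "jog_arm", "payload": {"translation": [[-0.2, 0, -0.1], [-0.4, 0, -0.15], [-0.4, 0, 0.1], [-0.45, 0, 0.35], [-0.5, 0, 0.5]], "yaw": [0, 0, 0, 0, 0], "fingers": [5.5, 5.5, 5.5, 5.5, 5.5]}}

```text
time_s: 11.7
eef_pos: [0.5503, 0.2145, 0.3062]
ee_rot: [[0.993, -0.115, 0.007], [-0.115, -0.993, 0.002], [0.007, -0.003, -1.0]]
force: [15.5, -5.1, -2.3]
gripper_width: 0.0611
gripper_force: 43.0
```

```bash
python3 low.py|tail -2; python3 chk.py 7
```

```text
0.07 8.3 11.5 tool cm [-0.    0.07 -0.29] yaw 0.0016
0 10.0 1.0 tool cm [-0.33  0.08  0.29] yaw 0.0016
tool cm [ 1.01  0.07 -3.74] yaw 0.0016
tool cm [0.43 0.08 0.55] yaw 0.0016
force [15.5 -5.1 -2.3] torque [-1.51 -4.9   0.08] [0.55027475 0.21445796 0.3062159 ]
side keeper top 272 X [0.1479 0.1683] 0.04462602063214429
   -0.01 13 [0.0361 0.0374 0.0379] 0.0097
   0.01 100 [0.0365 0.0376 0.0387] 0.0298
   0.03 13 [0.0363 0.0372 0.038 ] 0.0344
   0.07 178 [0.033  0.0341 0.0351] 0.0896
   0.09 308 [0.0327 0.0338 0.0656] 0.1099
   0.11 326 [0.0314 0.0328 0.0915] 0.13
   0.13 161 [0.0304 0.0317 0.0328] 0.1497
   0.15 26 [0.0178 0.0281 0.0308] 0.156
scene keeper top 85 X [0.1448 0.1643] 0.044662903781890445
   -0.01 23 [0.0351 0.037  0.0389] 0.0099
   0.01 92 [0.0351 0.0375 0.0393] 0.0299
   0.03 104 [0.0345 0.036  0.039 ] 0.05
   0.05 69 [0.0331 0.0346 0.0374] 0.0699
   0.07 29 [0.0342 0.08   0.0976] 0.0829
   0.11 84 [0.0302 0.0327 0.0347] 0.13
   0.13 79 [0.0287 0.0313 0.0335] 0.1498
```

Request:
{"api": "jog_arm", "payload": {"translation": [[0, 0, 0.15], [-0.05, 0, 0.3], [-0.05, 0, 0.45], [-0.05, 0, 0.5], [0, 0, 0.5]], "yaw": [0, 0, 0, 0, 0], "fingers": [5.5, 5.5, 5.5, 5.5, 5.5]}}

```text
time_s: 12.3
eef_pos: [0.5494, 0.2145, 0.3011]
ee_rot: [[0.993, -0.116, 0.005], [-0.116, -0.993, 0.002], [0.005, -0.002, -1.0]]
force: [7.2, -1.9, 2.4]
gripper_width: 0.0615
gripper_force: 43.9
```

```bash
python3 low.py|tail -1; python3 chk.py 8; python3 lat.py | grep -E "side|scene|wrist|bed"
```

```text
0 10.0 1.0 tool cm [-0.25  0.06 -0.23] yaw 0.0012
tool cm [ 1.09  0.06 -4.26] yaw 0.0012
tool cm [0.52 0.07 0.03] yaw 0.0012
force [ 7.2 -1.9  2.4] torque [-0.6  -2.11 -0.  ] [0.54944077 0.21445476 0.30108484]
side keeper top 278 X [0.1464 0.1666] 0.0445595352229351
   -0.01 34 [0.029  0.0298 0.0306] 0.01
   0.01 78 [0.0289 0.0298 0.0313] 0.0293
   0.07 193 [0.0293 0.0303 0.0314] 0.0899
   0.09 302 [0.0297 0.0311 0.079 ] 0.1099
   0.11 317 [0.0298 0.0309 0.0868] 0.13
   0.13 133 [0.0296 0.0306 0.0318] 0.15
   0.15 14 [0.0183 0.0279 0.0296] 0.1546
scene keeper top 79 X [0.1434 0.1628] 0.04453887877037607
   -0.01 37 [0.0277 0.0294 0.0318] 0.01
   0.01 92 [0.0275 0.0298 0.032 ] 0.0299
   0.03 95 [0.0281 0.03   0.0317] 0.05
   0.05 74 [0.0278 0.0302 0.0321] 0.07
   0.07 42 [0.072  0.0924 0.0994] 0.0849
   0.09 10 [0.0284 0.0308 0.034 ] 0.1097
   0.11 79 [0.0288 0.0308 0.0329] 0.13
   0.13 73 [0.0287 0.0309 0.0329] 0.1498
side
  bed 0.17 85 [-0.0195  0.0169]
  bed 0.18 103 [-0.0191  0.0155]
  bed 0.19 113 [-0.0195  0.0162]
  bed 0.2 114 [-0.0192  0.0159]
  bed 0.21 116 [-0.0193  0.0171]
scene
  bed 0.17 50 [-0.018   0.0183]
  bed 0.18 64 [-0.0176  0.0181]
  bed 0.19 66 [-0.0166  0.0175]
  bed 0.2 61 [-0.0173  0.0177]
  bed 0.21 71 [-0.0179  0.0174]
wrist
```

Request:
{"api": "jog_arm", "payload": {"translation": [[0.1, 0, 0.02], [0.2, 0, 0.05], [0.3, 0, 0.1], [0.4, 0, 0.13], [0.4, 0, 0.13]], "yaw": [0, 0, 0, 0, 0], "fingers": [5.5, 5.5, 5.5, 5.5, 5.5]}}

```text
time_s: 13.05
eef_pos: [0.5517, 0.2141, 0.3002]
ee_rot: [[0.993, -0.116, 0.002], [-0.116, -0.993, 0.002], [0.002, -0.002, -1.0]]
force: [-5.6, 0.8, 12.7]
gripper_width: 0.0612
gripper_force: 45.1
```

```bash
cat > fin.py <<'E'
from plan import *
import sys
y=np.cross(n,ax); s=robot.get_state(); print("force",s["force"].round(1),s["eef_pos"],s["gripper_width"])
for c in ["side","scene","wrist"]:
    im=robot.get_image(c); save(im,c+sys.argv[1]); P=cloud(im,s); Z=im["z_map"]>0
    b=P-S; X=b@ax;Y=b@y;Q=b@n; print(c)
    k=Z&(abs(Q-.044)<.003)&(X>.138)&(X<.18)&(abs(Y)<.03)
    if k.sum()>5: print(" keeper X",np.percentile(X[k],[1,99]).round(4),"Y",np.percentile(Y[k],[1,99]).round(4))
    k=Z&(abs(Q-.03)<.004)&(X>-.02)&(X<.16)&(abs(Y)<.05)
    print(" meter X",np.percentile(X[k],[.5,99.5]).round(4))
    for a in [0,.01,.02,.03,.04,.07,.08,.09,.1,.11,.12,.13]:
        j=k&(X>a)&(X<a+.01)
        if j.sum()>15: print("  ",a,j.sum(),"Y",np.percentile(Y[j],[1,99]).round(4),"Q",np.median(Q[j]).round(4))
    for nm,lo,hi,q in [("lip",-.008,.0,.012),("bed",.175,.22,0)]:
        j=Z&(abs(Q-q)<.003)&(X>lo)&(X<hi)&(abs(Y)<.03)
        if j.sum()>15: print(" ",nm,j.sum(),"X",np.percentile(X[j],[1,99]).round(4),"Y",np.percentile(Y[j],[1,99]).round(4))
E
python3 fin.py 9
```

```text
force [-5.6  0.8 12.7] [0.55166166 0.21414571 0.30021553] 0.061234207535737044
side
 keeper X [0.1445 0.1647] Y [-0.0235  0.0197]
 meter X [0.0037 0.1545]
   0 82 Y [-0.0329  0.0258] Q 0.0295
   0.01 139 Y [-0.0333  0.0277] Q 0.0301
   0.02 66 Y [-0.0334  0.0246] Q 0.0301
   0.07 126 Y [-0.0398  0.0318] Q 0.03
   0.08 154 Y [-0.033   0.0278] Q 0.0302
   0.09 160 Y [-0.0333  0.0266] Q 0.0307
   0.1 155 Y [-0.0322  0.027 ] Q 0.0307
   0.11 167 Y [-0.0331  0.0265] Q 0.0308
   0.12 167 Y [-0.0328  0.0272] Q 0.0307
   0.13 133 Y [-0.0328  0.0266] Q 0.0305
  bed 476 X [0.1756 0.2195] Y [-0.0195  0.016 ]
scene
 keeper X [0.1415 0.1608] Y [-0.0217  0.001 ]
 meter X [-0.0002  0.1486]
   0 120 Y [-0.0314  0.0289] Q 0.0297
   0.01 117 Y [-0.0309  0.0281] Q 0.0302
   0.02 125 Y [-0.0311  0.0289] Q 0.0299
   0.03 120 Y [-0.0316  0.0287] Q 0.0303
   0.04 127 Y [-0.035   0.0324] Q 0.0303
   0.1 35 Y [-0.0314 -0.0109] Q 0.0301
   0.11 53 Y [-0.0312 -0.0078] Q 0.0302
   0.12 59 Y [-0.0307 -0.0018] Q 0.031
   0.13 66 Y [-0.0307  0.0003] Q 0.0307
  lip 33 X [-0.0067 -0.003 ] Y [-0.0244  0.0242]
  bed 282 X [0.1755 0.2195] Y [-0.0175  0.0182]
wrist
 meter X [0.0011 0.0917]
   0 2605 Y [-0.0309  0.0288] Q 0.0309
   0.01 2944 Y [-0.031   0.0287] Q 0.0313
   0.02 2985 Y [-0.0309  0.029 ] Q 0.0309
   0.03 3130 Y [-0.0309  0.0288] Q 0.0313
   0.04 3368 Y [-0.0361  0.034 ] Q 0.0315
   0.07 3484 Y [-0.0314  0.0295] Q 0.031
   0.08 3558 Y [-0.0306  0.0288] Q 0.0315
   0.09 393 Y [-0.029   0.0272] Q 0.0312
  lip 290 X [-0.0057 -0.0037] Y [-0.0244  0.0241]
```

Request:
{"api": "jog_arm", "payload": {"translation": [[-0.05, 0, -0.1], [-0.1, 0.06, -0.15], [-0.1, 0.12, -0.15], [-0.1, 0.17, -0.15], [-0.05, 0.17, -0.12]], "yaw": [0, 0, 0, 0, 0], "fingers": [5.5, 5.5, 5.5, 5.5, 5.5]}}

```text
time_s: 13.7
eef_pos: [0.5515, 0.2136, 0.3004]
ee_rot: [[0.993, -0.117, 0.003], [-0.117, -0.993, 0.004], [0.003, -0.004, -1.0]]
force: [-1.8, 8.2, 7.7]
gripper_width: 0.0609
gripper_force: 44.4
```

```bash
python3 fin.py 10 | grep -vE " 0.0[234] "
```

```text
force [-1.8  8.2  7.7] [0.55152048 0.21361241 0.30036938] 0.060949285074554105
side
 keeper X [0.1445 0.1649] Y [-0.0234  0.0204]
 meter X [0.0041 0.1557]
   0 80 Y [-0.0327  0.0268] Q 0.03
   0.01 132 Y [-0.0326  0.0275] Q 0.0303
   0.07 120 Y [-0.0393  0.0314] Q 0.03
   0.08 157 Y [-0.0335  0.0283] Q 0.0305
   0.09 153 Y [-0.0325  0.0266] Q 0.0309
   0.1 164 Y [-0.0328  0.0282] Q 0.0309
   0.11 167 Y [-0.0326  0.0272] Q 0.0307
   0.12 164 Y [-0.0332  0.0283] Q 0.0307
   0.13 133 Y [-0.033   0.0259] Q 0.0307
  bed 479 X [0.1757 0.2193] Y [-0.0195  0.0162]
scene
 keeper X [0.1415 0.1608] Y [-0.0215  0.002 ]
 meter X [-0.0002  0.1497]
   0 118 Y [-0.0305  0.0288] Q 0.0297
   0.01 122 Y [-0.0316  0.0274] Q 0.03
   0.1 35 Y [-0.0314 -0.0117] Q 0.0301
   0.11 49 Y [-0.0309 -0.008 ] Q 0.0309
   0.12 56 Y [-0.031  -0.0023] Q 0.0308
   0.13 68 Y [-0.0309  0.0003] Q 0.0304
  lip 28 X [-0.0066 -0.0031] Y [-0.0245  0.0245]
  bed 288 X [0.1754 0.2193] Y [-0.0173  0.0181]
wrist
 meter X [0.0011 0.0916]
   0 2625 Y [-0.0306  0.0289] Q 0.031
   0.01 2934 Y [-0.0308  0.0289] Q 0.0315
   0.07 3488 Y [-0.0312  0.0299] Q 0.0311
   0.08 3561 Y [-0.0304  0.0289] Q 0.0315
   0.09 404 Y [-0.029   0.0274] Q 0.0314
  lip 288 X [-0.0056 -0.004 ] Y [-0.0244  0.0242]
```

Request:
{"api": "jog_arm", "payload": {"translation": [[-0.05, 0.05, -0.1], [-0.05, 0.1, -0.12], [-0.05, 0.13, -0.12], [-0.05, 0.13, -0.12]], "yaw": [0, 0, 0, 0], "fingers": [5.5, 5.5, 5.5, 5.5]}}

```text
time_s: 14.25
eef_pos: [0.5513, 0.2121, 0.3008]
ee_rot: [[0.993, -0.117, 0.003], [-0.117, -0.993, 0.003], [0.003, -0.003, -1.0]]
force: [5.9, 4.0, -3.7]
gripper_width: 0.061
gripper_force: 43.1
```

```bash
python3 fin.py 11 | grep -vE " 0.0[234] "
```

```text
force [ 5.9  4.  -3.7] [0.55129182 0.21209402 0.30078233] 0.06099216526278177
side
 keeper X [0.1445 0.1646] Y [-0.0235  0.0204]
 meter X [0.0037 0.1557]
   0 80 Y [-0.0308  0.028 ] Q 0.0304
   0.01 134 Y [-0.0316  0.0292] Q 0.031
   0.07 118 Y [-0.0377  0.0323] Q 0.0304
   0.08 152 Y [-0.0311  0.0287] Q 0.0306
   0.09 156 Y [-0.0315  0.0284] Q 0.0309
   0.11 164 Y [-0.0314  0.0279] Q 0.0308
   0.12 170 Y [-0.0315  0.0291] Q 0.0308
   0.13 126 Y [-0.0312  0.0282] Q 0.0308
  bed 489 X [0.1756 0.2192] Y [-0.0195  0.0163]
scene
 keeper X [0.1416 0.1611] Y [-0.0215  0.0039]
 meter X [1.000e-04 1.489e-01]
   0 118 Y [-0.0294  0.0308] Q 0.0304
   0.01 118 Y [-0.0297  0.0303] Q 0.0312
   0.1 35 Y [-0.0295 -0.0102] Q 0.0302
   0.11 53 Y [-0.0298 -0.0068] Q 0.0306
   0.12 61 Y [-0.0289 -0.0006] Q 0.0308
   0.13 65 Y [-0.0296  0.0025] Q 0.031
  lip 31 X [-0.0068 -0.0032] Y [-0.0228  0.0236]
  bed 287 X [0.1753 0.2197] Y [-0.0176  0.0181]
wrist
 meter X [0.0013 0.0919]
   0 2584 Y [-0.029   0.0305] Q 0.0316
   0.01 2909 Y [-0.0294  0.0306] Q 0.032
   0.07 3446 Y [-0.0296  0.0314] Q 0.0314
   0.08 3563 Y [-0.0288  0.0306] Q 0.0318
   0.09 470 Y [-0.0275  0.0291] Q 0.0317
  lip 287 X [-0.0057 -0.0039] Y [-0.0243  0.0241]
```

Request:
{"api": "jog_arm", "payload": {"translation": [[0.05, -0.04, 0.08], [0.1, -0.06, 0.14], [0.1, -0.06, 0.14]], "yaw": [0, 0, 0], "fingers": [5.5, 5.5, 5.5]}}

```text
time_s: 14.7
eef_pos: [0.5515, 0.2122, 0.3004]
ee_rot: [[0.993, -0.117, 0.002], [-0.117, -0.993, 0.002], [0.002, -0.002, -1.0]]
force: [-2.5, 4.6, 9.6]
gripper_width: 0.0614
gripper_force: 44.7
```

Request:
{"api": "jog_arm", "payload": {"translation": [[0, 0, 0], [0, 0, 0], [0, 0, 0], [0, 0, 0], [0, 0, 0]], "yaw": [0, 0, 0, 0, 0], "fingers": [6.2, 6.6, 7.2, 8, 8.4]}}

```text
time_s: 15.2
eef_pos: [0.5512, 0.211, 0.2984]
ee_rot: [[0.993, -0.117, -0.001], [-0.117, -0.993, -0.001], [-0.001, 0.001, -1.0]]
force: [0.3, 0.2, -0.5]
gripper_width: 0.0839
gripper_force: 0.0
```

```bash
python3 fin.py 12 | grep -vE " 0.0[234] "
```

```text
force [ 0.3  0.2 -0.5] [0.55115514 0.21097198 0.29843086] 0.0838523328962618
side
 keeper X [0.1448 0.165 ] Y [-0.0234  0.0203]
 meter X [0.0038 0.1561]
   0 76 Y [-0.0308  0.0274] Q 0.0297
   0.01 135 Y [-0.0314  0.0288] Q 0.0304
   0.07 139 Y [-0.0473  0.0452] Q 0.0299
   0.08 149 Y [-0.0314  0.0287] Q 0.0303
   0.09 158 Y [-0.0317  0.0284] Q 0.0307
   0.1 161 Y [-0.0316  0.0289] Q 0.0306
   0.11 173 Y [-0.0313  0.0293] Q 0.0307
   0.12 168 Y [-0.0313  0.0293] Q 0.0308
   0.13 125 Y [-0.0309  0.0285] Q 0.0308
  bed 468 X [0.1754 0.219 ] Y [-0.0194  0.0165]
scene
 keeper X [0.1416 0.161 ] Y [-0.0217  0.0052]
 meter X [-1.000e-04  1.495e-01]
   0 118 Y [-0.0288  0.0298] Q 0.0301
   0.01 113 Y [-0.0293  0.0303] Q 0.0303
   0.1 38 Y [-0.0294 -0.0087] Q 0.0309
   0.11 52 Y [-0.0293 -0.0043] Q 0.0302
   0.12 62 Y [-0.0294  0.0013] Q 0.0304
   0.13 70 Y [-0.0297  0.0029] Q 0.031
  lip 27 X [-0.0069 -0.0029] Y [-0.022   0.0239]
  bed 296 X [0.1754 0.2194] Y [-0.0175  0.0179]
wrist
 meter X [0.0013 0.0922]
   0 2665 Y [-0.0287  0.0308] Q 0.0308
   0.01 3002 Y [-0.0289  0.031 ] Q 0.0313
   0.07 3623 Y [-0.0393  0.0446] Q 0.0309
   0.08 3545 Y [-0.0288  0.0311] Q 0.0313
   0.09 395 Y [-0.0297  0.0316] Q 0.0309
  lip 292 X [-0.0054 -0.0037] Y [-0.0241  0.0243]
```

Request:
{"api": "jog_arm", "payload": {"translation": [[0, 0.05, -1], [0, 0.05, -3], [0, 0.05, -6], [0, 0.05, -10], [0, 0.05, -13]], "yaw": [0, 0, 0, 0, 0], "fingers": [8.5, 8.5, 8.5, 8.5, 8.5]}}

```text
time_s: 15.85
eef_pos: [0.5513, 0.2106, 0.4322]
ee_rot: [[0.993, -0.116, 0.002], [-0.116, -0.993, 0.001], [0.002, -0.001, -1.0]]
force: [1.2, 0.5, 0.7]
gripper_width: 0.0848
gripper_force: 0.0
```

```bash
python3 fin.py 13 | grep -E "side|scene|wrist|keeper|meter| 0.01 | 0.12 | 0.07 |bed|lip"
```

```text
side
 keeper X [0.1447 0.1648] Y [-0.0232  0.0204]
 meter X [0.004 0.155]
   0.01 130 Y [-0.0306  0.03  ] Q 0.0303
   0.07 157 Y [-0.0311  0.0289] Q 0.0299
   0.12 172 Y [-0.0308  0.0294] Q 0.0307
  bed 493 X [0.1758 0.2194] Y [-0.0196  0.0166]
scene
 meter X [0.0004 0.1428]
   0.01 122 Y [-0.0296  0.0312] Q 0.0303
   0.07 127 Y [-0.0291  0.0309] Q 0.03
  lip 32 X [-0.0067 -0.0029] Y [-0.0244  0.0242]
  bed 283 X [0.1761 0.2198] Y [-0.0174  0.0179]
wrist
 keeper X [0.1429 0.1627] Y [-0.0199  0.0227]
 meter X [0.0027 0.147 ]
   0.01 786 Y [-0.0271  0.0322] Q 0.0279
   0.07 862 Y [-0.027   0.0322] Q 0.0278
   0.12 950 Y [-0.0272  0.0323] Q 0.0287
  bed 1353 X [0.1757 0.2075] Y [-0.0163  0.019 ]
```

View pics/side13.png

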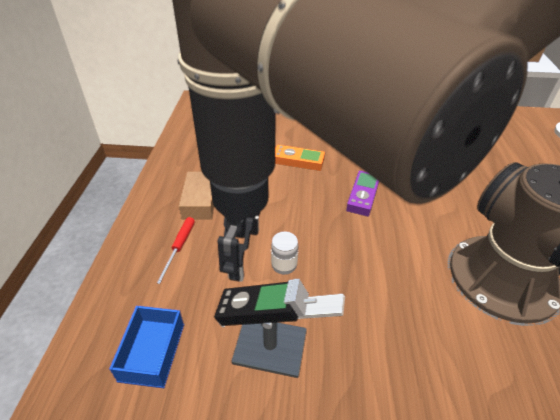

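The meter lies flat in the cradle at (258,302), screen outwards and upwards, with its head under the keeper at (298,293) and its foot at the lip. The bystanders have not moved.

```bash
python3 -c "
from station import robot
print(robot.sign_off())"
```

```text
the job is handed in; nothing more can be done
None
```

The meter is clipped in the cradle, screen out and screen end up: it lies flat and straight, about 1 mm off centre at most, foot against the lip and clamped by the keeper (about 12 mm). The other things on the bench looked unmoved in the last picture, and the job is handed in at about 16 s.

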